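# Raise the etching booth's sash to the marker

### The job

Push the sloping glass sash of the etching booth up from beneath its lip until the lip is level with the pointer of the brass marker on the booth's rail, without pushing it well past the marker, then let go and move clear. Push gently with the fingers and do not pinch the lip; leave the marker, the bottle, the jar of brushes and the tin where they are.

Things in the scene. Friction and masses are not known exactly. Their poses are not given: they have to be found in the camera images.
- booth: fixed bench-top booth, 420 wide, 330 deep, 380 mm tall: grey tray, clear cheeks, open back; two guide rails (34 mm wide, at y = +-190 mm) lean away from the robot, 40 degrees from vertical. Origin: on the table under the foot of the rails, midway; x points into the booth, y to the robot's left, z up. A stone 57 mm high lies in it at x = 145 to 255 mm; sill 30 mm high at x = -20 to -8 mm
- sash: steel-framed glass window, 340 mm wide, 160 long, 12 thick, about 0.6 kg, sliding between the sloping rails. Counterweighted: stays where it is left, takes 2 to 5 N to move either way, and can slide 30 mm or more past the marker. Origin: centre of its lower edge; z points up the slope (the way it slides), y left, -x out of the glass towards the robot. Below it is open
- lip_edge (a point): middle of the outer edge of the sash's lip, at half its height, 6 mm above its underside. The lip: a steel bar along the sash's lower edge, 300 mm wide, standing out square from the glass, from sash x = -6 to -46 mm, underside level with the sash's lower edge (z = 0), 8 mm thick plus a 4 mm black rubber strip on top, set back 6 mm from the edge. Axes as the sash
- marker: brass clamp, 38 x 22 mm, with a round thumbscrew and a short pointer 8 mm thick, on the face of the rail at the robot's right (booth y = -190 mm); it stays put unless shoved. Origin: in the rail, level with the pointer; axes as the sash (z up the slope)
- marker_tip (a point): tip of the marker's pointer, 11 mm beside the end of the lip when the lip is level with it. Axes as the sash; the sash is right when lip_edge has the same z along the slope as this point
- ink_bottle: amber bottle with a black cap, 56 mm across, 150 mm tall, standing to the left of the booth's front; origin at the centre of its underside
- brush_jar: white jar, 76 mm across, 100 mm tall, with brushes up to 215 mm, standing to the right of the booth's front; origin at the centre of its underside
- gum_tin: steel tin, 60 mm across, 55 mm tall, standing in front of the bottle, left of the booth's front; origin at the centre of its underside
There are look-alikes about, which are no part of the job. What is shaped like the brush_jar but blue or purple is not meant.

How it is judged (in metres and radians):
On the way:
1. the fingers, below the lip, push the sash upwards (contact force between the fingers and sash above 0.3 N and linear speed of sash above 0.002 m/s and z of the grasp point in the frame of lip_edge below 0.01 m), for 0.2 s.
At the end, for the whole second after the job is handed in: the lip's outer edge is within 10 mm of the marker's pointer, measured along the slope, and the sash is at rest; the marker is within 8 mm of where it was; bottle, jar and tin stand upright within 30 mm of where they were (z of lip_edge in the frame of marker_tip between -0.01 and 0.01 m and linear speed of sash below 0.005 m/s and distance of marker from where it was at the start of the episode below 0.008 m and distance of each of ink_bottle, brush_jar, gum_tin from where it was at the start of the episode below 0.03 m and angle between each of ink_bottle, brush_jar, gum_tin's own z axis and vertical below 0.2 rad); the robot touches nothing.
It fails at once if the sash is pushed more than 20 mm past the marker (z of lip_edge in the frame of marker_tip above 0.02 m).
It fails at once if the sash is shoved or squeezed with more than 30 N (contact force between the fingers and sash above 30 N).
It fails at once if the lip is pinched: the fingers press on its underside bar and its top strip at once (contact force between the fingers and sash_c5 above 5 N and contact force between the fingers and sash_c6 above 5 N).
It fails at once if the marker is shifted (distance of marker from where it was at the start of the episode above 0.008 m).
It fails at once if bottle, jar or tin is carried off or knocked away (distance of any of ink_bottle, brush_jar, gum_tin from where it was at the start of the episode above 0.03 m).
It also fails if it takes over 38 s, if anything falls off the work surface, if the arm or the gripper's body presses on something with over 40 N, if the wrist force passes 120 N, or if a joint passes its speed limit or range.

### The arm

A 6-joint arm with a two-finger parallel gripper is mounted at the origin on the work surface. World frame = base frame: x ahead of the robot, y to its left, z up, the work surface at z = 0. Lengths are in mm, angles in rad, forces in N, time in s.
With the tool pointing down it reaches from about 350 to 775 mm from the base axis. Payload 7.3 kg.
Tool frame: the origin (TCP) lies midway between the tips of the shut fingers; the grasp point (between the pads) lies 19 mm behind it (bot.tcp_to_grasp is the distance from the TCP to the grasp point, in mm); z points along the fingers, y is the line along which they close (so a half turn about z gives the same grasp; the last joint's range is limited). The gripper opens to 92 mm and grips with 3 to 60 N. Pads are 19 mm wide; open, the fingers measure 130 mm over their backs; the gripper's body (75 mm by 190 mm) begins 47 mm behind the grasp point.
Start: joints at [-1.356, 0.342, 1.524, -0, 1.275, -0.146], TCP at [185.36, -491.209, 226.741] pointing down, gripper open.
Joint ranges: [-2.53, 2.53], [-0.77, 2.02], [0.04, 2.7], [-1, 4.14], [0.28, 2.66], [-3.11, 3.11]. Speed limits (rad/s): [2.57, 2.57, 3.14, 3.14, 3.14, 3.14].

### API

Orientations are given as [roll, pitch, yaw] about the fixed x, y, z axes, in that order (R = Rz(yaw) Ry(pitch) Rx(roll)).
In Python, from plant import bot, viewer gives the robot as it stands. The module is installed in compiled form; this text tells all that it offers.
- The arm moves only by the shell command python3 -m handwheel 'ROWS'. ROWS is text: rows parted by semicolons, each of 7 numbers parted by spaces: the shift along the tool's x, y, z scaled (see below), then the turn, a rotation vector about the tool's x, y, z scaled (see below), then the opening, from -1 (shut) to 1 (fully open), so that 0 is half open. In form: tx ty tz rx ry rz gripper; .... A call has 1 to 8 rows; each row is the pose to reach, as a shift and turn from the pose commanded when the call began, along the tool's axes at that moment, turning the shorter way round; what a row does not reach only later rows make up. The controller multiplies each number of a shift by 10 cm and each number of a turn by pi rad. A row lasts 1/12 s, in which the tool goes at most 41.7 mm and 7.16 degrees, less where a joint would pass 70% of its speed; a pose out of reach is approached as far as the arm can. A call with a number of a shift or a turn outside -1 to 1 is refused whole. A call with a gripper value outside its range is refused whole. The fingers move at their own pace and stop on an object; the grip force is fixed at half the most. Time passes only in rows, so rows that repeat a pose let the fingers close. It gives the time, the measured TCP pose, the force, the opening and the grip force at its end, in the units of the state.
- bot.get_obs(): the state, without advancing time (a new reading comes with each control period).
- viewer.capture(name): name is "side" or "top"; returns a dict with "frame" (400x640x3 uint8, red, green, blue), "fov_y" (degrees; the focal length in pixels is half the picture's height over the tangent of half this angle, whatever the lens; pixels are square), "cx", "cy" (the principal point, pixels), "T" (4x4, takes a point from camera to world coordinates). Camera axes: x right, y down, z forward; pixel columns grow to the right and rows downward; lengths in mm; the calibration is good to about 2 mm. A picture is of the moment at which its call begins. There is no depth.
- bot.close_job(): hands the job in; it is judged then, once.
Trained networks look in a picture, given as the dict that the camera call returned (one of the last four; its "shot" number tells which), for a name from the list of things; names that differ only in an ending like _2 or _b are one class to them, and where a whole thing is asked for, a point or a joint stands for the part that bears it (a point fixed in the world has none). Each returns a list of dicts, best first, with "score" (0 to 1); they miss things now and then, are a little off and sometimes report something else, mostly with a low value. They report only what shows in the picture. A call takes as long as a camera call. They do not tell look-alikes from the thing itself.
- viewer.recognise(target, picture): "centre" ([column, row] in pixels, amid what is visible of it).
- viewer.cut_out(target, picture): "pixels" (400x640 bool, what is visible of it) and "centre" ([column, row] in pixels, amid what is visible of it).
The state is a dict: "time": time; "joint_positions": joint angles; "dq": joint speeds; "tau": joint torques, N m; "tool_pos": TCP position; "tcp_rot": TCP orientation; "contact_force": force on the tool from outside, world axes, zero at the start; "moment": the same for the moment, N m; "grip_width": finger opening in mm; "finger_force": force on a finger pad.
Only numpy, scipy, OpenCV 4.12 (cv2) and the standard library are available. Lean on these libraries where they do the work, as an engineer would, in place of code of your own. Each camera call takes 0.05 s, during which the arm holds its last target. There are 200 camera calls.

## Working session

There is one attempt and no reset: what is moved stays moved. The work goes in short steps, Python scripts to look and compute and a shell command to move; the robot and the scene stay as the last step left them, time stands still between calls to the robot, and variables do not carry over. Pictures are saved under pics/ and viewed, at most 10 in all, crops included, and the job is handed in when it is done.

```bash
mkdir -p pics; cat > h.py <<'E'
import numpy as np, cv2
from plant import bot, viewer
def K(p):
    f=200/np.tan(np.radians(p["fov_y"])/2); return f,p["cx"],p["cy"]
def ray(p,uv):
    f,cx,cy=K(p); T=np.array(p["T"]); d=T[:3,:3]@[(uv[0]-cx)/f,(uv[1]-cy)/f,1]; return T[:3,3],d/np.linalg.norm(d)
def proj(p,P):
    f,cx,cy=K(p); T=np.array(p["T"]); c=T[:3,:3].T@(np.array(P)-T[:3,3]); return f*c[0]/c[2]+cx,f*c[1]/c[2]+cy
def tri(rs):
    A=sum(np.eye(3)-np.outer(d,d) for o,d in rs); b=sum((np.eye(3)-np.outer(d,d))@o for o,d in rs); return np.linalg.solve(A,b)
E
python3 - <<'E'
from h import *
print(bot.get_obs())
for n in("side","top"):
    p=viewer.capture(n); cv2.imwrite(f"pics/{n}0.png",p["frame"][:,:,::-1]); print(n,p["fov_y"],p["cx"],p["cy"],np.round(p["T"],3).tolist())
    for t in("booth","sash","lip_edge","marker","marker_tip","ink_bottle","brush_jar","gum_tin"):
        print(t,[(np.round(r["centre"],1).tolist(),round(r["score"],2)) for r in viewer.recognise(t,p)])
E
```

```text
{'time': 0.0, 'joint_positions': array([-1.35602321e+00,  3.42721369e-01,  1.52501029e+00, -4.63950646e-06,
        1.27540767e+00, -1.45996835e-01]), 'dq': array([ 0.00118637, -0.00024355, -0.00032862,  0.00035555,  0.00095446,
       -0.00068968]), 'tau': array([-1.19173277e-03, -4.31240630e+01, -2.44215703e+01,  7.17602740e-02,
        5.60344441e-02, -1.05153895e-04]), 'tool_pos': array([ 185.25549853, -490.79296653,  226.04801781]), 'tcp_rot': array([-3.14006179e+00, -2.20619081e-04,  3.60771133e-01]), 'contact_force': array([ 0.15523882,  0.54835651, -0.70984492]), 'moment': array([0.07162452, 0.06317206, 0.05176335]), 'finger_force': 0.0, 'grip_width': 91.80348069815439}
side 51.98550448722314 316.5638804111857 200.16757785387404 [[-0.833, -0.395, 0.386, 179.998], [-0.553, 0.612, -0.566, 562.59], [-0.013, -0.685, -0.728, 823.747], [0.0, 0.0, 0.0, 1.0]]
booth [([262.2, 178.6], 0.92)]
sash [([279.9, 176.0], 0.81)]
lip_edge [([282.3, 177.6], 0.98)]
marker [([319.0, 107.9], 0.44)]
marker_tip [([288.1, 328.9], 0.38)]
ink_bottle [([215.7, 299.6], 0.73)]
brush_jar [([366.4, 135.4], 0.81), ([402.4, 154.9], 0.66), ([431.5, 129.2], 0.62)]
gum_tin [([288.7, 329.4], 0.59)]
top 48.201259971024335 317.2727483229025 199.72777149666007 [[0.018, -0.997, 0.079, 467.873], [-1.0, -0.018, 0.002, -6.594], [-0.001, -0.079, -0.997, 1232.551], [0.0, 0.0, 0.0, 1.0]]
booth [([314.2, 132.6], 0.96)]
sash [([313.5, 165.3], 0.91)]
lip_edge [([313.2, 164.4], 0.84), ([210.3, 238.8], 0.16)]
marker [([432.8, 233.6], 0.17)]
marker_tip [([396.3, 148.1], 0.54)]
ink_bottle [([197.5, 179.4], 0.75)]
brush_jar [([435.9, 186.6], 0.97), ([485.9, 245.0], 0.91), ([430.5, 233.3], 0.59)]
gum_tin [([210.4, 240.0], 0.95)]
```

View pics/side0.png

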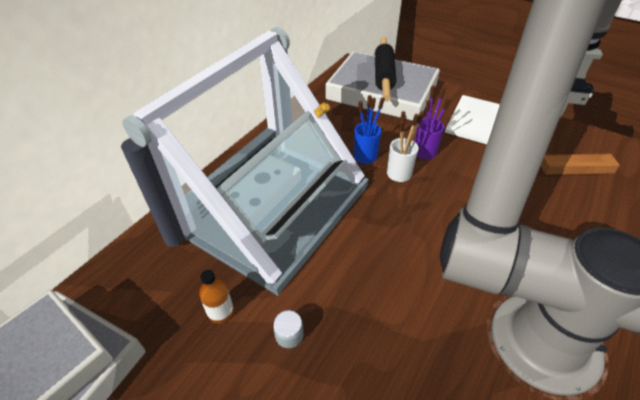

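View pics/top0.png

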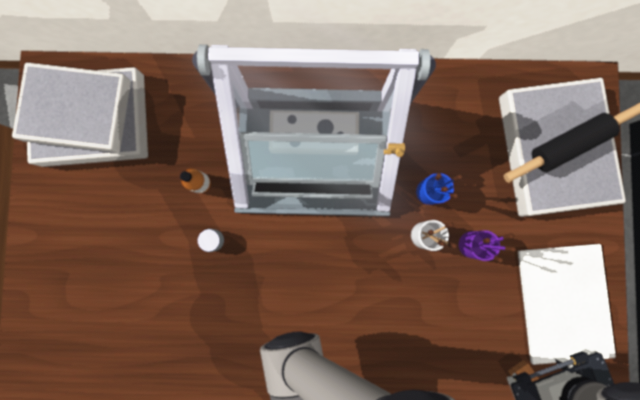

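The side view shows the black lip strip running from (272,235) to (343,165) and the brass marker at (322,109). In the top view the lip is at row ~188, columns 253–372, and the marker at (396,149). The white jar is at (431,235), with the blue and purple look-alikes beside it.

```bash
python3 - <<'E'
import cv2
a=cv2.imread("pics/side0.png")[80:300,180:390]; b=cv2.imread("pics/top0.png")[125:225,225:425]
cv2.imwrite("pics/s1.png",cv2.resize(a,None,fx=2.7,fy=2.7,interpolation=cv2.INTER_CUBIC))
cv2.imwrite("pics/t1.png",cv2.resize(b,None,fx=4,fy=4,interpolation=cv2.INTER_CUBIC))
E
```

```text
(no output)
```

View pics/s1.png

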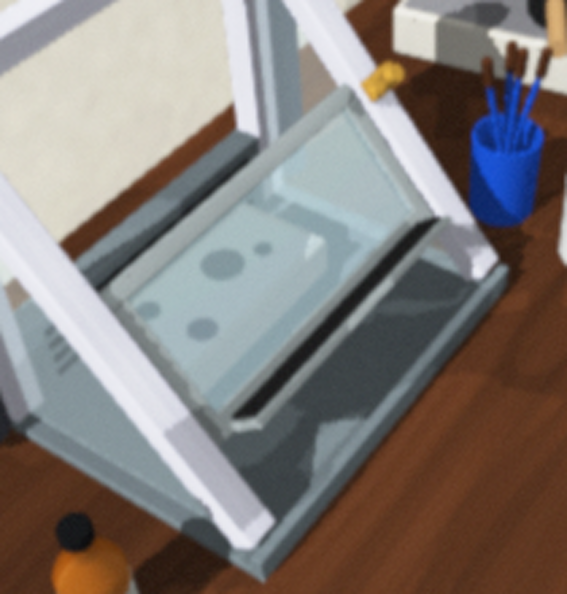

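View pics/t1.png

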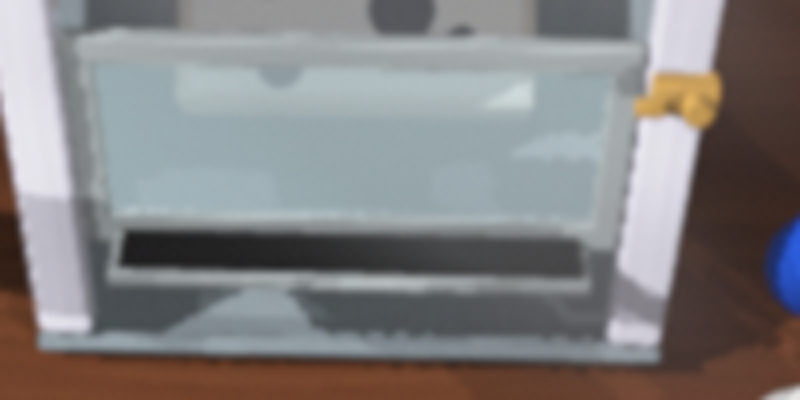

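The crops show the lip's outer lower edge from about (253,195) to (372.5,197.8) in the top view. The pointer tip is near (384,151) in the top view and (316,115) in the side view. Next I'll fit a model to these points.

```bash
cat >> h.py <<'E'
a=np.radians(40); ZS=np.array([np.sin(a),0,np.cos(a)]); XS=np.array([np.cos(a),0,-np.sin(a)])
def Rz(w): c,s=np.cos(w),np.sin(w); return np.array([[c,-s,0],[s,c,0],[0,0,1]])
def bpt(q,P): return np.array([q[0],q[1],0])+Rz(q[2])@np.array(P,float)
def spt(q,P,s,n=0): return bpt(q,XS*(P[0]+n)+ZS*(P[2]+s)+np.array([0,P[1],0]))
E
python3 - <<'E'
from h import *
from scipy.optimize import least_squares as LS
S=viewer.capture("side");T=viewer.capture("top")
tp=lambda u,v:(225+u/4,125+v/4); sp=lambda u,v:(180+u/2.7,80+v/2.7)
B=[(T,tp(40,350),(-20,210,0)),(T,tp(658,362),(-20,-210,0)),(S,sp(262,582),(-20,210,0)),(S,sp(507,268),(-20,-210,30))]
L=[(T,tp(128,232),(-6,150,12)),(T,tp(122,265),(-40,150,12)),(T,tp(582,277),(-40,-150,12)),(T,tp(112,280),(-46,150,0)),(T,tp(590,291),(-46,-150,0)),
 (S,sp(233,415),(-40,150,12)),(S,sp(443,218),(-6,-150,12)),(S,sp(262,424),(-46,150,0)),
 (T,tp(80,50),(-6,170,160)),(T,tp(640,60),(-6,-170,160)),(S,sp(348,87),(-6,-170,160))]
def r(q): return np.concatenate([np.subtract(proj(p,bpt(q,P)),u) for p,u,P in B]+[np.subtract(proj(p,spt(q,P,q[3],q[4])),u) for p,u,P in L])
f=LS(r,[480,0,0,80,0],loss="soft_l1",x_scale=[100,100,.1,100,10]); q=f.x
print(np.round(q,3)); print(np.round(r(q).reshape(-1,2),1).tolist())
print("lip",spt(q,(-46,0,6),q[3],q[4]))
m=tri([ray(T,tp(637,105)),ray(S,sp(366,95))]); b=Rz(q[2]).T@(m-[q[0],q[1],0]); print("tip",m,b,"n",b@XS,"s",b@ZS)
for n in (-60,-46,-30,-20,-10):
  P=bpt(q,0)if 0 else None
  g=LS(lambda w:np.concatenate([np.subtract(proj(T,spt(q,(n,-161,w[0]),0)),tp(637,105)),np.subtract(proj(S,spt(q,(n,-161,w[0]),0)),sp(366,95))]),[200]); print(n,g.x,np.round(g.fun,1))
for t,h,uT,uS in(("bottle",75,(197.5,179.4),(215.7,299.6)),("jar",60,(431,234),(402.4,154.9)),("tin",30,(210.4,240),(288.7,329.4))):
  print(t,tri([ray(T,uT),ray(S,uS)]))
E
```

```text
[ 5.46471e+02  7.19800e+00 -8.00000e-03  9.92940e+01 -1.81500e+01]
[[1.9, -0.8], [-0.4, 0.2], [0.3, -0.4], [1.0, -0.8], [-2.5, -1.4], [-2.7, -0.3], [2.6, -0.1], [-0.0, 1.1], [0.3, 1.5], [6.2, 1.4], [-8.4, 1.0], [0.1, 2.1], [-4.5, -2.8], [2.5, -1.5], [0.5, -1.6]]
lip [565.01018723   7.04130131 121.89438766]
tip [ 665.22567733 -155.12825681  215.81961974] [ 120.12393177 -161.31601346  215.81961974] n -46.70590708201958 s 242.54159538940962
-60 [247.49259956] [ 0.1  1.   3.2 -3.1]
-46 [242.12357051] [-0.7 -1.   0.9  0.4]
-30 [235.92867972] [-1.6 -3.3 -1.7  4.2]
-20 [232.0264054] [-2.2 -4.7 -3.3  6.6]
-10 [228.10161904] [-2.7 -6.  -4.9  9. ]
bottle [610.77997013 316.99320355  47.62374227]
jar [ 475.50007158 -301.27437791   67.65414219]
tin [448.92825782 280.21683424  29.0080845 ]
```

```bash
python3 - <<'E'
from h import *
from scipy.optimize import least_squares as LS
S=viewer.capture("side");T=viewer.capture("top")
tp=lambda u,v:(225+u/4,125+v/4); sp=lambda u,v:(180+u/2.7,80+v/2.7)
B=[(T,tp(40,350),(-20,210,0)),(T,tp(658,362),(-20,-210,0)),(S,sp(262,582),(-20,210,0)),(S,sp(507,268),(-20,-210,30))]
L=[(T,tp(128,232),(-6,150,12)),(T,tp(122,265),(-40,150,12)),(T,tp(582,277),(-40,-150,12)),(T,tp(112,280),(-46,150,0)),(T,tp(590,291),(-46,-150,0)),
 (S,sp(233,415),(-6,150,12)),(S,sp(443,218),(-40,-150,12)),(S,sp(262,424),(-46,150,0))]
def r(q): return np.concatenate([np.subtract(proj(p,bpt(q,P)),u) for p,u,P in B]+[np.subtract(proj(p,spt(q,P,q[3],q[4])),u) for p,u,P in L])
f=LS(r,[480,0,0,80,0],loss="soft_l1",x_scale=[100,100,.1,100,10]); q=f.x
print(np.round(q,3)); print(np.round(r(q).reshape(-1,2),1).tolist())
np.save("q.npy",q)
l=spt(q,(-46,0,6),q[3],q[4]);print("lip",l)
m=tri([ray(T,tp(637,105)),ray(S,sp(366,95))]); b=Rz(q[2]).T@(m-[q[0],q[1],0]); print("tip",m,b,"n",b@XS,"s",b@ZS, "travel",b@ZS-q[3]-6)
# visual overlay
F=T["frame"][:,:,::-1].copy()
for P in [(-46,150,0),(-46,-150,0),(-6,150,12),(-6,-150,12),(-6,170,160),(-6,-170,160)]:
  u=proj(T,spt(q,P,q[3],q[4])); print(P,np.round(u,1),np.round(proj(S,spt(q,P,q[3],q[4])),1))
E
```

```text
[ 5.46555e+02  6.88000e+00 -6.00000e-03  1.00377e+02 -1.86680e+01]
[[2.0, -0.6], [-0.3, 0.0], [0.5, -0.4], [0.9, -1.0], [-2.5, -1.4], [-2.6, -0.3], [2.8, -0.5], [-0.0, 1.0], [0.4, 1.1], [-2.1, 2.1], [0.1, -2.2], [0.2, 1.7]]
lip [565.39392206   6.77290973 123.05760445]
tip [ 665.22567733 -155.12825681  215.81961974] [ 119.59002018 -161.33087379  215.81961974] n -47.11490708708098 s 242.1984036360111 travel 135.82116848237624
(-46, 150, 0) [253. 196.] [277.2 238.7]
(-46, -150, 0) [372.9 198.9] [348.2 161.8]
(-6, 150, 12) [254.5 181.6] [264.2 235.8]
(-6, -150, 12) [372.3 184.4] [335.5 161.3]
(-6, 170, 160) [240.3 134.6] [217.2 188.9]
(-6, -170, 160) [387.6 138. ] [309.1 110.2]
```

```bash
cat >> h.py <<'E'
from scipy.spatial.transform import Rotation as Ro
def rows(pos,R):
    "row numbers from the present pose to the world pose (pos mm, R 3x3)"
    o=bot.get_obs(); R0=Ro.from_euler("xyz",o["tcp_rot"]).as_matrix()
    print("t",round(o["time"],2),"tcp",np.round(o["tool_pos"],1),"rpy",np.round(o["tcp_rot"],3),"q",np.round(o["joint_positions"],3),"F",np.round(o["contact_force"],1))
    print("shift",np.round(R0.T@(np.array(pos)-o["tool_pos"])/100,3),"turn",np.round(Ro.from_matrix(R0.T@R).as_rotvec()/np.pi,3))
def tool(el,yaw=-.006):
    "tool z at elevation el deg, tool y horizontal"
    e=np.radians(el); z=Rz(yaw)@[np.cos(e),0,np.sin(e)]; y=Rz(yaw)@[0,-1,0]; return np.column_stack([np.cross(y,z),y,z])
E
python3 -m handwheel '0 0 -1 0 0 0 -1;1 -0.94 -1 0 0 0 -1;1 -0.94 -1 0 0 0 -1;1 -0.94 -1 0 0 0 -1;1 -0.94 -1 0 0 0 -1;1 -0.94 -1 0 0 0 -1;1 -0.94 -1 0 0 0 -1'
python3 -m handwheel '1 -0.94 0 0 0 0 -1;1 -0.94 0 0 0 0 -1;1 -0.94 0 0 0 0 -1;1 -0.94 0 0 0 0 -1'
python3 -m handwheel '1 -0.94 0 0 0 0.11 -1;1 -0.94 0 0 0 0.11 -1;1 -0.94 0 0 0 0.11 -1;1 -0.94 0 0 0 0.11 -1'
python3 -c "
from h import *
rows((430,7,330),tool(-60))"
```

```text
time: 1.68
tool_pos: [246.2, -367.5, 327.6]
tcp_rot: [3.139, 0.0, 0.363]
contact_force: [0.2, 0.1, -0.5]
grip_width: 49.8
finger_force: 0.0
time: 2.02
tool_pos: [306.9, -241.8, 326.1]
tcp_rot: [-3.139, -0.001, 0.362]
contact_force: [0.1, -0.6, -0.4]
grip_width: 23.2
finger_force: 0.0
time: 2.35
tool_pos: [366.9, -121.5, 325.9]
tcp_rot: [3.141, 0.001, 0.008]
contact_force: [0.8, -0.6, 0.4]
grip_width: 0.8
finger_force: 0.0
t 2.35 tcp [ 366.9 -121.5  325.9] rpy [3.141e+00 1.000e-03 8.000e-03] q [-5.180e-01  1.300e-02  1.661e+00 -1.000e-03  1.469e+00  1.045e+00] F [ 0.8 -0.6  0.4]
shift [ 0.641 -1.281 -0.042] turn [-0.001  0.167  0.004]
```

```bash
python3 -m handwheel '0.6 -0.64 0 0 0.08 0 -1;0.6 -0.64 0 0 0.08 0 -1;0.6 -0.64 0 0 0.08 0 -1;0.6 -0.64 0 0 0.08 0 -1'
python3 -c "
from h import *
rows((430,7,330),tool(-60))"
python3 -m handwheel '0 -0.64 0 0 0.087 0 -1;0 -0.64 0 0 0.087 0 -1;0 -0.64 0 0 0.087 0 -1;0 -0.64 0 0 0.087 0 -1'
python3 - <<'E'
from h import *
rows((430,7,330),tool(-60))
E
```

```text
time: 2.68
tool_pos: [425.4, -56.1, 326.0]
tcp_rot: [3.141, -0.25, 0.017]
contact_force: [-0.6, -0.3, -0.0]
grip_width: 0.2
finger_force: 0.0
t 2.68 tcp [425.4 -56.1 326. ] rpy [ 3.141 -0.25   0.017] q [-0.383 -0.054  1.752  0.103  1.215  1.146] F [-0.6 -0.3 -0. ]
shift [ 0.065 -0.63  -0.025] turn [-0.003  0.087  0.007]
time: 3.02
tool_pos: [422.9, 7.0, 325.4]
tcp_rot: [3.141, -0.522, 0.016]
contact_force: [0.3, -0.0, 0.3]
grip_width: 0.7
finger_force: 0.0
t 3.02 tcp [422.9   7.  325.4] rpy [ 3.141 -0.522  0.016] q [-0.275 -0.222  1.978  0.184  0.89   1.201] F [ 0.3 -0.   0.3]
shift [ 0.084  0.001 -0.005] turn [-0.003  0.001  0.006]
```

```bash
cat >> h.py <<'E'
from scipy.optimize import least_squares as LS
def RA(ax,t): return Ro.from_euler(ax,t).as_matrix()
def fk(k,q):
    h,L1,L2,e,d,Lt,c,r0=k
    R1=RA("z",q[0]);R2=R1@RA("y",q[1]);R3=R2@RA("y",q[2]);R4=R3@RA("z",q[3]);R5=R4@RA("y",q[4]);R=R5@RA("z",q[5]*SG+c)
    return R1@[r0,d,h]+R2@[0,0,L1]+R3@[e,0,L2]+R5@[0,0,Lt],R
SG=1
E
cat > kin.py <<'E'
import h; from h import *
D=[([-1.35602,.34272,1.52501,0,1.27541,-.14600],(185.26,-490.79,226.05),(-3.14006,0,.36077)),
([-.518,.013,1.661,-.001,1.469,1.045],(366.9,-121.5,325.9),(3.141,.001,.008)),
([-.383,-.054,1.752,.103,1.215,1.146],(425.4,-56.1,326),(3.141,-.25,.017)),
([-.275,-.222,1.978,.184,.89,1.201],(422.9,7,325.4),(3.141,-.522,.016))]
def res(k):
    o=[]
    for q,p,r in D:
        P,R=fk(k,q); o+=list(P-p)+list(100*Ro.from_matrix(R.T@Ro.from_euler("xyz",r).as_matrix()).as_rotvec())
    o+=list((np.array(k)-k0)*.002)
    return np.array(o)
best=None
for s in(1,-1):
  for c in(0,1.57,3.14,-1.57):
    h.SG=s;k0=np.array([330,410,400,0,76,230,c,0.]); f=LS(res,k0,x_scale=[100]*6+[.1,10])
    if best is None or f.cost<best[0]: best=(f.cost,s,f.x)
cost,h.SG,k=best
E
python3 - <<'E'
from kin import *
print(cost,h.SG,np.round(k,2)); print(np.round(res(k)[:24].reshape(4,6),1))
E
```

```text
0.07763716656820424 1 [221.73 505.29 380.88  44.78  76.41 317.33   1.57  -1.42]
[[ 0.   0.  -0.   0.  -0.   0. ]
 [ 0.  -0.  -0.  -0.   0.1  0. ]
 [ 0.   0.1  0.  -0.1  0.1  0. ]
 [-0.  -0.   0.   0.  -0.  -0.1]]
```

```bash
cat > ik.py <<'E'
from kin import *
lo=np.array([-2.53,-.77,.04,-1,.28,-3.11]);hi=np.array([2.53,2.02,2.7,4.14,2.66,3.11])
def ik(p,R,q0):
    f=LS(lambda q:np.r_[(fk(k,q)[0]-p)/10,10*Ro.from_matrix(fk(k,q)[1].T@R).as_rotvec()],np.clip(q0,lo+.01,hi-.01),bounds=(lo,hi)); return f.x,f.cost
E
python3 - <<'E'
from ik import *
q=np.load("q.npy"); c=np.array([-.275,-.222,1.978,.184,.89,1.201]); fl=np.array([-.2,.3,2.2,3.1,1,-1.9])
for el in(0,-20,-30,-40,-50,-60,-70):
  for s in(-20,0,136):
    p=spt(q,(-20,0,-12),q[3]+s,q[4])
    R=tool(el)
    out=[]
    for q0 in(c,fl):
      b=min((ik(p,R,q0+np.random.randn(6)*.15) for _ in range(4)),key=lambda x:x[1]); out.append((np.round(b[0],2).tolist(),round(b[1],3)))
    print(el,s,np.round(p),*out)
E
```

```text
0 -20 [561.   7.  77.] ([-0.28, 1.28, 2.46, 2.81, 2.14, -1.75], np.float64(0.0)) ([-0.28, 1.28, 2.46, 2.81, 2.14, -1.75], np.float64(0.0))
0 0 [574.   7.  93.] ([-0.27, 1.2, 2.45, 2.84, 2.06, -1.72], np.float64(0.0)) ([-0.27, 1.2, 2.45, 2.84, 2.06, -1.72], np.float64(0.0))
0 136 [661.   6. 197.] ([-0.2, 0.78, 2.29, 2.95, 1.51, -1.56], np.float64(0.0)) ([-0.2, 0.78, 2.29, 2.95, 1.51, -1.56], np.float64(0.0))
-20 -20 [561.   7.  77.] ([-0.26, 0.88, 2.51, 2.9, 1.46, -1.63], np.float64(0.0)) ([-0.26, 0.88, 2.51, 2.9, 1.46, -1.63], np.float64(0.0))
-20 0 [574.   7.  93.] ([-0.25, 0.81, 2.48, 2.91, 1.36, -1.61], np.float64(0.0)) ([-0.25, 0.81, 2.48, 2.91, 1.36, -1.61], np.float64(0.0))
-20 136 [661.   6. 197.] ([-0.19, 0.48, 2.22, 2.9, 0.79, -1.46], np.float64(0.0)) ([-0.19, 0.48, 2.22, 2.9, 0.79, -1.46], np.float64(0.0))
-30 -20 [561.   7.  77.] ([-0.24, 0.67, 2.45, 2.9, 1.03, -1.56], np.float64(0.0)) ([-0.24, 0.67, 2.45, 2.9, 1.03, -1.56], np.float64(0.0))
-30 0 [574.   7.  93.] ([-0.23, 0.61, 2.41, 2.9, 0.93, -1.54], np.float64(0.0)) ([-0.23, 0.61, 2.41, 2.9, 0.93, -1.54], np.float64(0.
[... 1128 characters left out ...]
t64(0.297))
-60 0 [574.   7.  93.] ([-0.17, 0.4, 2.0, 0.35, 0.28, 1.09], np.float64(0.104)) ([-0.17, 0.4, 2.0, 0.35, 0.28, 1.09], np.float64(0.104))
-60 136 [661.   6. 197.] ([-0.14, 0.37, 1.69, 0.12, 0.56, 1.35], np.float64(0.0)) ([-0.14, 0.37, 1.69, 0.12, 0.56, 1.35], np.float64(0.0))
-70 -20 [561.   7.  77.] ([-0.15, 0.44, 1.93, 0.12, 0.43, 1.32], np.float64(0.0)) ([-0.15, 0.44, 1.93, 0.12, 0.43, 1.32], np.float64(0.0))
-70 0 [574.   7.  93.] ([-0.15, 0.43, 1.88, 0.1, 0.48, 1.34], np.float64(0.0)) ([-0.15, 0.43, 1.88, 0.1, 0.48, 1.34], np.float64(0.0))
-70 136 [661.   6. 197.] ([-0.13, 0.43, 1.52, 0.06, 0.84, 1.42], np.float64(0.0)) ([-0.13, 0.43, 1.52, 0.06, 0.84, 1.42], np.float64(0.0))
```

```bash
cat >> h.py <<'E'
EL=-66
def contact(s,gap=0,d=20):
    q=np.load("q.npy"); R=tool(EL,q[2]); C=spt(q,(-46,0,0),q[3]+s,q[4])
    return C+d*R[:,2]-9.5*R[:,0]-gap*(Rz(q[2])@ZS), R
E
python3 - <<'E'
from ik import *
for g in(30,0,-70,-136):
  p,R=contact(0,g); print(g,np.round(p,1),*[np.round(x,2) for x in ik(p,R,[-.17,.4,2,.2,.4,1.2])])
rows(*contact(0,30))
E
```

```text
30 [541.7   6.9  73.3] [-0.17  0.41  2.05  0.24  0.28  1.19] 0.0
0 [561.    6.8  96.3] [-0.16  0.39  1.98  0.18  0.37  1.27] 0.0
-70 [606.    6.5 149.9] [-0.15  0.37  1.8   0.11  0.56  1.35] 0.0
-136 [648.4   6.3 200.5] [-0.13  0.38  1.62  0.08  0.72  1.39] 0.0
t 3.02 tcp [422.9   7.  325.4] rpy [ 3.141 -0.522  0.016] q [-0.275 -0.222  1.978  0.184  0.89   1.201] F [ 0.3 -0.   0.3]
shift [-0.227  0.016  2.777] turn [-0.003 -0.033  0.006]
```

```bash
sed -i 's/^EL=-66/EL=-69/' h.py
python3 -m handwheel '-0.07 0 0.9 0 -0.05 0.006 -1;-0.07 0 0.9 0 -0.05 0.006 -1;-0.07 0 0.9 0 -0.05 0.006 -1;-0.07 0 0.9 0 -0.05 0.006 -1'
python3 - <<'E'
from ik import *
p,R=contact(0,30); print(p,*[np.round(x,2) for x in ik(p,R,[-.17,.4,2,.2,.4,1.2])])
rows(p,R)
E
```

```text
time: 3.35
tool_pos: [463.9, 6.6, 242.2]
tcp_rot: [-3.133, -0.359, -0.006]
contact_force: [-0.1, -0.0, 0.3]
grip_width: -0.1
finger_force: 0.0
[540.55231468   6.91416932  73.40390044] [-0.16  0.41  2.    0.16  0.37  1.28] 0.0
t 3.35 tcp [463.9   6.6 242.2] rpy [-3.133 -0.359 -0.006] q [-0.206  0.022  1.944  0.107  0.827  1.31 ] F [-0.1 -0.   0.3]
shift [0.124 0.008 1.85 ] turn [-0.003  0.002 -0.   ]
```

```bash

python3 -m handwheel '0.06 0 0.93 0 0 0 -1;0.06 0 0.93 0 0 0 -1;0.06 0 0.93 0 0 0 -1;0.06 0 0.93 0 0 0 -1'
python3 -m handwheel '0.06 0 0.92 0 0 0 -1;0.06 0 0.92 0 0 0 -1;0.06 0 0.92 0 0 0 -1;0.06 0 0.92 0 0 0 -1;0.06 0 0.92 0 0 0 -1'
python3 - <<'E'
from h import *
rows(*contact(0,0))
S=viewer.capture("side"); T=viewer.capture("top")
a=cv2.resize(S["frame"][80:300,180:400,::-1],None,fx=1.8,fy=1.8); b=cv2.resize(T["frame"][110:250,220:420,::-1],None,fx=2,fy=2)
b=cv2.copyMakeBorder(b,0,a.shape[0]-b.shape[0],0,0,0); cv2.imwrite("pics/c2.png",np.hstack([a,b]))
E
```

```text
time: 3.68
tool_pos: [502.0, 7.9, 159.1]
tcp_rot: [-3.132, -0.363, -0.006]
contact_force: [-0.2, 0.3, 0.5]
grip_width: 0.3
finger_force: 0.0
time: 4.1
tool_pos: [541.7, 8.9, 79.2]
tcp_rot: [-3.133, -0.369, -0.005]
contact_force: [-0.2, -1.2, 0.3]
grip_width: 0.7
finger_force: 0.0
t 4.1 tcp [541.7   8.9  79.2] rpy [-3.133 -0.369 -0.005] q [-0.164  0.405  2.     0.178  0.379  1.256] F [-0.2 -1.2  0.3]
shift [ 0.231  0.02  -0.095] turn [-0.003 -0.001  0.   ]
```

View pics/c2.png

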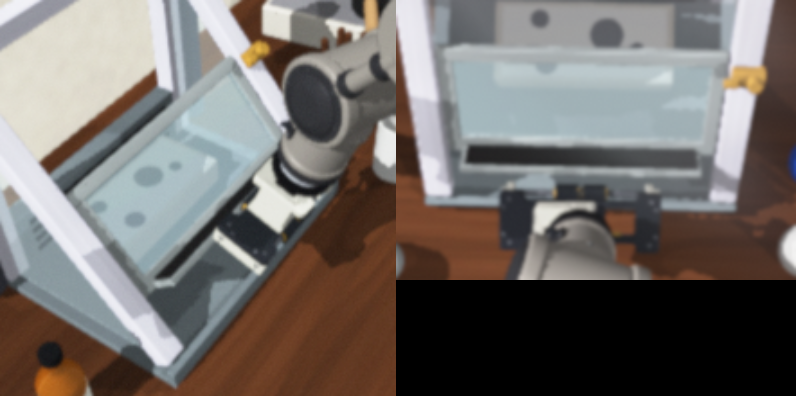

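The gripper is in front of the booth with the shut fingers below the lip. The lip (crop x 465–697) and marker haven't moved. Now approaching to contact.

```bash

python3 -m handwheel '0.06 0 -0.02 0 0 0 -1;0.12 0 -0.05 0 0 0 -1;0.17 0 -0.07 0 0 0 -1;0.2 0 -0.09 0 0 0 -1;0.23 0 -0.11 0 0 0 -1;0.26 0 -0.125 0 0 0 -1;0.28 0 -0.14 0 0 0 -1;0.3 0 -0.15 0 0 0 -1'
python3 -m handwheel '0.03 0 -0.017 0 0 0 -1;0.06 0 -0.033 0 0 0 -1;0.09 0 -0.05 0 0 0 -1;0.12 0 -0.066 0 0 0 -1'
python3 - <<'E'
from h import *
rows(*contact(20,0))
q=np.load("q.npy");p=np.array(bot.get_obs()["tool_pos"]);print("s est",(p-contact(0)[0])@(Rz(q[2])@ZS))
for n in("top","side"):
  p=viewer.capture(n)
  for t in("lip_edge","sash","marker_tip"):print(n,t,[(np.round(r["centre"],1).tolist(),round(r["score"],2)) for r in viewer.recognise(t,p)][:2])
E
```

```text
time: 4.87
tool_pos: [563.0, 9.2, 101.2]
tcp_rot: [-3.133, -0.365, -0.005]
contact_force: [-2.8, -0.1, -1.5]
grip_width: 0.4
finger_force: 1.3
time: 5.2
tool_pos: [572.4, 9.1, 112.2]
tcp_rot: [-3.133, -0.366, -0.005]
contact_force: [-3.7, 0.7, 0.3]
grip_width: 0.6
finger_force: 1.9
t 5.2 tcp [572.4   9.1 112.2] rpy [-3.133 -0.366 -0.005] q [-0.153  0.392  1.885  0.127  0.507  1.321] F [-3.7  0.7  0.3]
shift [0.    0.024 0.006] turn [-0.003  0.     0.   ]
s est 20.240309037337713
top lip_edge [([312.7, 157.7], 0.7)]
top sash [([314.9, 157.5], 0.84), ([199.0, 179.4], 0.25)]
top marker_tip [([393.1, 149.1], 0.53)]
side lip_edge []
side sash [([269.5, 172.5], 0.88)]
side marker_tip [([320.6, 109.9], 0.38)]
```

```bash

python3 -m handwheel '0.044 0 -0.024 0 0 0 -1;0.088 0 -0.048 0 0 0 -1;0.13 0 -0.072 0 0 0 -1;0.175 0 -0.097 0 0 0 -1;0.22 0 -0.12 0 0 0 -1;0.26 0 -0.145 0 0 0 -1;0.305 0 -0.17 0 0 0 -1;0.35 0 -0.195 0 0 0 -1'
python3 -m handwheel '0.044 0 -0.024 0 0 0 -1;0.088 0 -0.048 0 0 0 -1;0.13 0 -0.072 0 0 0 -1;0.175 0 -0.097 0 0 0 -1;0.22 0 -0.12 0 0 0 -1;0.26 0 -0.145 0 0 0 -1;0.305 0 -0.17 0 0 0 -1;0.35 0 -0.195 0 0 0 -1'
python3 - <<'E'
from h import *
rows(*contact(120,0))
q=np.load("q.npy");p=np.array(bot.get_obs()["tool_pos"]);print("s est",(p-contact(0)[0])@(Rz(q[2])@ZS))
S=viewer.capture("side"); T=viewer.capture("top")
cv2.imwrite("pics/S3.png",S["frame"][:,:,::-1]);cv2.imwrite("pics/T3.png",T["frame"][:,:,::-1])
b=cv2.resize(T["frame"][110:230,225:425,::-1],None,fx=4,fy=4,interpolation=cv2.INTER_CUBIC)
cv2.imwrite("pics/t3.png",b)
E
```

```text
time: 6.27
tool_pos: [598.6, 8.7, 143.4]
tcp_rot: [-3.133, -0.367, -0.005]
contact_force: [-2.9, 1.5, -1.2]
grip_width: 0.4
finger_force: 1.3
time: 6.93
tool_pos: [624.3, 8.3, 174.1]
tcp_rot: [-3.133, -0.367, -0.005]
contact_force: [-3.2, 1.8, -2.0]
grip_width: 0.5
finger_force: 1.4
t 6.93 tcp [624.3   8.3 174.1] rpy [-3.133 -0.367 -0.005] q [-0.138  0.388  1.675  0.086  0.717  1.381] F [-3.2  1.8 -2. ]
shift [ 0.17   0.018 -0.087] turn [-0.003 -0.     0.   ]
s est 100.96142982784008
```

View pics/t3.png

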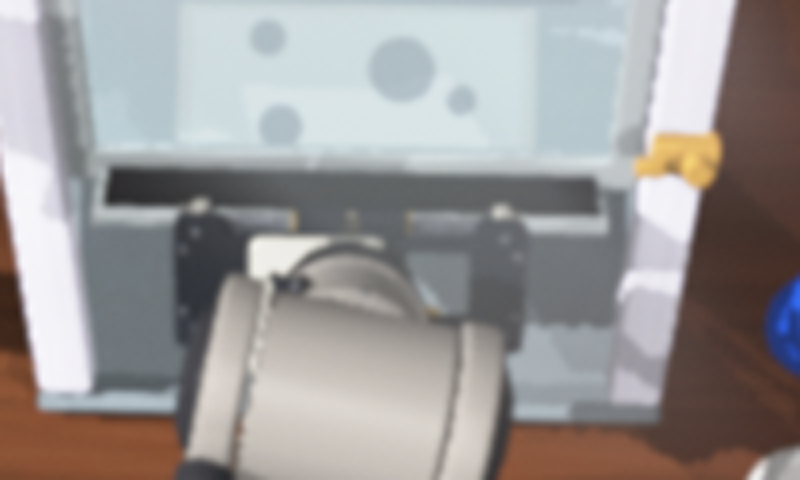

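The top view shows the lip's outer corners at about (249,164.5) and (376.5,168). The pointer tip is at (384,151), with the marker undisturbed. I'll refine the remaining travel from both views.

```bash
python3 - <<'E'
from h import *
a=cv2.imread("pics/S3.png")[90:240,190:380]
cv2.imwrite("pics/s3.png",cv2.resize(a,None,fx=4,fy=4,interpolation=cv2.INTER_CUBIC))
q=np.load("q.npy");T=viewer.capture("top");S=viewer.capture("side")
g=lambda u,v:(225+u/4,110+v/4)
L=[((-40,-147,12),g(597,214)),((-40,147,12),g(107,204)),((-46,-150,0),g(606,232)),((-46,150,0),g(95,218)),((-6,-147,12),g(597,178)),((-6,147,12),g(107,166))]
f=LS(lambda w:np.concatenate([np.subtract(proj(T,spt(q,P,w[0],q[4])),u) for P,u in L]),[200]);print("s from lip, top",f.x-q[3],np.round(f.fun.reshape(-1,2),1).tolist())
for s in (95,101,107):
  print(s,[np.round((np.array(proj(S,spt(q,P,q[3]+s,q[4])))-[190,90])*4).tolist() for P in((-46,-150,0),(-40,-147,12),(-6,-150,12),(-46,150,0),(-40,147,12),(-6,147,12),(-28,-161,6))])
for s in (130,133,136,139):
  print(s,"tip S crop,T crop",[(np.round((np.array(proj(S,spt(q,(x,-161,z),q[3]+s,q[4])))-[190,90])*4).tolist(),np.round((np.array(proj(T,spt(q,(x,-161,z),q[3]+s,q[4])))-[225,110])*4).tolist()) for x,z in((-28,6),(-40,6),(-16,6))])
E
```

```text
s from lip, top [99.74869362] [[2.2, -0.2], [-1.4, -0.6], [0.8, 0.9], [0.5, 1.4], [1.1, -0.5], [0.4, -0.4]]
95 [[554.0, 165.0], [535.0, 154.0], [504.0, 166.0], [245.0, 459.0], [230.0, 439.0], [198.0, 447.0], [540.0, 156.0]]
101 [[549.0, 157.0], [530.0, 146.0], [499.0, 158.0], [239.0, 450.0], [223.0, 430.0], [192.0, 439.0], [535.0, 148.0]]
107 [[544.0, 149.0], [525.0, 138.0], [494.0, 150.0], [232.0, 441.0], [216.0, 421.0], [185.0, 430.0], [530.0, 140.0]]
130 tip S crop,T crop [([511.0, 109.0], [633.0, 168.0]), ([523.0, 104.0], [635.0, 182.0]), ([499.0, 115.0], [631.0, 155.0])]
133 tip S crop,T crop [([508.0, 105.0], [634.0, 164.0]), ([520.0, 100.0], [635.0, 178.0]), ([496.0, 111.0], [632.0, 151.0])]
136 tip S crop,T crop [([505.0, 101.0], [634.0, 160.0]), ([517.0, 96.0], [636.0, 174.0]), ([494.0, 107.0], [632.0, 147.0])]
139 tip S crop,T crop [([503.0, 97.0], [635.0, 156.0]), ([515.0, 92.0], [637.0, 170.0]), ([491.0, 103.0], [633.0, 143.0])]
```

View pics/s3.png

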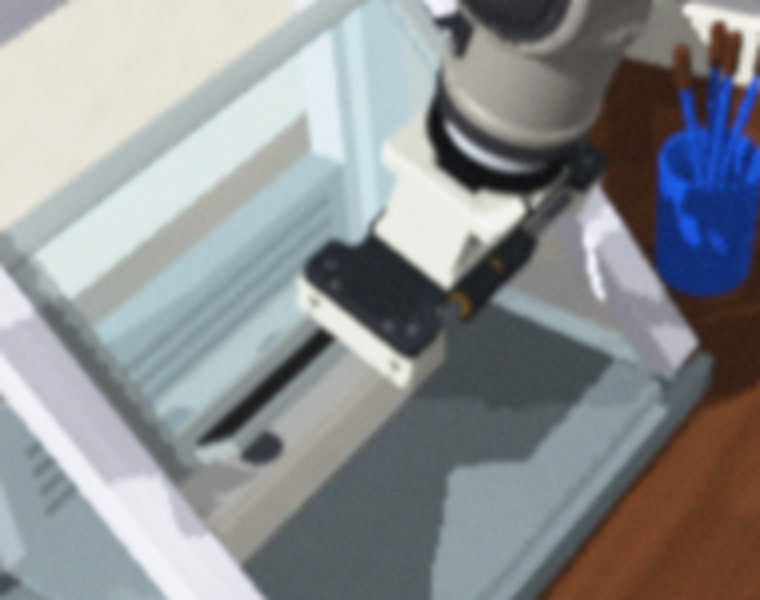

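The side crop shows the lip's left end at about (197,443), so s≈99, which agrees with the top view. The target is s≈134. I'll push ~29 mm more, back off, and check both views unobstructed.

```bash

python3 -m handwheel '0.044 0 -0.024 0 0 0 -1;0.088 0 -0.048 0 0 0 -1;0.13 0 -0.072 0 0 0 -1;0.175 0 -0.097 0 0 0 -1;0.21 0 -0.117 0 0 0 -1;0.235 0 -0.13 0 0 0 -1;0.25 0 -0.139 0 0 0 -1;0.25 0 -0.139 0 0 0 -1'
python3 -c "
from h import *
q=np.load('q.npy');p=np.array(bot.get_obs()['tool_pos']);print('s est',(p-contact(0)[0])@(Rz(q[2])@ZS))"
python3 -m handwheel '-0.2 0 0.1 0 0 0 -1;-0.5 0 0.1 0 0 0 -1;-0.8 0 0 0 0 0 -1;-1 0 -0.3 0 0 0 -1;-1 0 -0.6 0 0 0 -1;-1 0 -1 0 0 0 -1;-1 0 -1 0 0 0 -1'
python3 -m handwheel '-0.4 0 -0.4 0 0 0 -1;-0.8 0 -0.8 0 0 0 -1;-0.8 0 -1 0 0 0 -1;-0.8 0 -1 0 0 0 -1'
python3 - <<'E'
from h import *
S=viewer.capture("side"); T=viewer.capture("top")
cv2.imwrite("pics/S4.png",S["frame"][:,:,::-1]);cv2.imwrite("pics/T4.png",T["frame"][:,:,::-1])
a=cv2.resize(S["frame"][90:190,280:380,::-1],None,fx=4,fy=4,interpolation=cv2.INTER_CUBIC)
b=cv2.resize(T["frame"][120:220,325:425,::-1],None,fx=4,fy=4,interpolation=cv2.INTER_CUBIC)
cv2.imwrite("pics/c4.png",np.hstack([a,b]))
E
```

```text
time: 7.8
tool_pos: [642.9, 8.0, 196.3]
tcp_rot: [-3.133, -0.369, -0.005]
contact_force: [-1.4, -0.6, -1.0]
grip_width: 0.3
finger_force: 0.4
s est 129.8732870330424
time: 8.38
tool_pos: [515.0, 7.6, 261.1]
tcp_rot: [-3.135, -0.381, -0.004]
contact_force: [1.6, 0.4, 0.3]
grip_width: 0.4
finger_force: 0.0
time: 8.72
tool_pos: [401.0, 7.7, 322.5]
tcp_rot: [-3.135, -0.376, -0.004]
contact_force: [1.1, -0.5, 0.3]
grip_width: -0.0
finger_force: 0.0
```

View pics/c4.png

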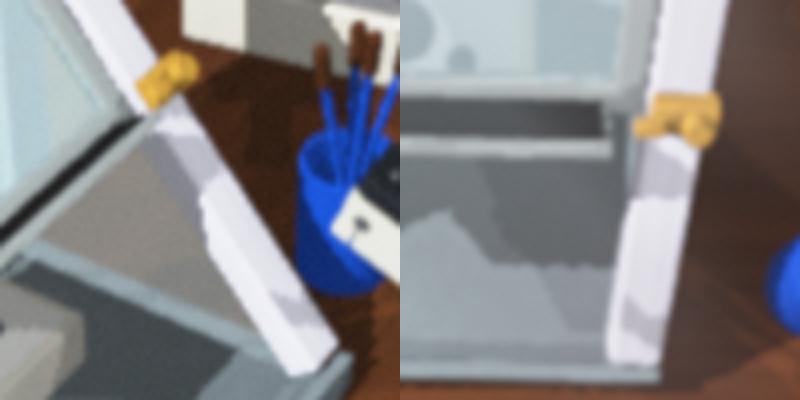

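The left crop (side view) shows the right end of the lip just below the brass pointer, whose tip is around (316,114). The right crop (top view) puts the lip's outer corner at (378,158.5) and the tip at (384,151.7). The fingers are clear.

```bash
python3 - <<'E'
from h import *
q=np.load("q.npy");T=viewer.capture("top");S=viewer.capture("side")
g=lambda u,v:(225+u/4,120+v/4); h_=lambda u,v:(280+u/4,90+v/4)
L=[(T,(-40,-147,12),g(603,136)),(T,(-46,-150,0),g(612,154)),(T,(-6,-147,12),g(603,100)),(S,(-46,-150,4),h_(163,112)),(S,(-40,-147,12),h_(143,118))]
def r(w): return np.concatenate([np.subtract(proj(p,spt(q,P,w[0],q[4])),u) for p,P,u in L])
f=LS(r,[230]);print("s",f.x-q[3],np.round(r(f.x).reshape(-1,2),1).tolist())
for us in((144,97),(139,93),(148,100)):
  t=LS(lambda w:np.concatenate([np.subtract(proj(T,spt(q,(w[1],-161,6),w[0],q[4])),g(636,127)),np.subtract(proj(S,spt(q,(w[1],-161,6),w[0],q[4])),h_(*us))]),[230,-30]); print("tip s,x",t.x-[q[3],0],np.round(t.fun,1))
for s in(124,128,132,136): 
  print(s,[np.round((np.array(proj(S,spt(q,P,q[3]+s,q[4])))-[280,90])*4).tolist() for P in((-46,-150,0),(-46,-150,8),(-40,-147,12),(-6,-147,12),(-28,-161,6))])
for n,p in(("T",T),("S",S)):
  for t in("marker_tip","lip_edge","marker"):
    for r in viewer.cut_out(t,p)[:1]:
      v,u=np.where(r["pixels"]); print(n,t,round(r["score"],2),u.min(),u.max(),v.min(),v.max(),np.round(r["centre"],1))
E
```

```text
s [127.72105057] [[2.0, 0.1], [0.7, 1.3], [0.9, -0.3], [-0.1, 0.9], [1.0, -2.0]]
tip s,x [137.26822047 -32.24939439] [-0.2 -0.9  1.1  0.2]
tip s,x [139.57286249 -32.58527055] [-0.1 -1.6  2.   0.4]
tip s,x [135.52135387 -32.09057104] [-0.3 -0.4  0.5  0. ]
124 [[169.0, 126.0], [162.0, 115.0], [150.0, 115.0], [117.0, 130.0], [156.0, 117.0]]
128 [[166.0, 121.0], [159.0, 110.0], [147.0, 110.0], [113.0, 125.0], [152.0, 112.0]]
132 [[162.0, 115.0], [155.0, 104.0], [143.0, 104.0], [110.0, 120.0], [149.0, 107.0]]
136 [[159.0, 110.0], [152.0, 99.0], [140.0, 99.0], [106.0, 114.0], [145.0, 101.0]]
T marker_tip 0.47 384 404 143 156 [394.3 150.5]
T lip_edge 0.88 233 393 83 159 [312.9 120.5]
T marker 0.55 384 404 142 155 [394.1 151.7]
S marker_tip 0.49 314 328 104 116 [322.2 108.8]
S lip_edge 0.78 179 320 68 199 [248.2 132. ]
S marker 0.44 314 329 103 117 [319.6 110.6]
```

```bash
python3 - <<'E'
from h import *
p,R=contact(108); print(p, p-100*R[:,0]); rows(p-100*R[:,0],R)
E
```

```text
[629.25557071   6.40976612 179.11803359] [535.8990374    6.94062977 143.28123864]
t 9.22 tcp [402.8   7.6 316.8] rpy [-3.132 -0.366 -0.005] q [-0.249 -0.175  1.909  0.11   1.057  1.288] F [0.2 0.2 1. ]
shift [0.623 0.019 2.096] turn [-0.003  0.     0.   ]
```

```bash

python3 -m handwheel '0.1 0 0.35 0 0 0 -1;0.2 0 0.7 0 0 0 -1;0.31 0 1 0 0 0 -1;0.31 0 1 0 0 0 -1'
python3 -m handwheel '0.1 0 0.35 0 0 0 -1;0.2 0 0.7 0 0 0 -1;0.31 0 1 0 0 0 -1;0.31 0 1 0 0 0 -1;0.31 0 1 0 0 0 -1'
python3 - <<'E'
from h import *
rows(*contact(108))
E
```

```text
time: 9.55
tool_pos: [467.6, 8.3, 230.0]
tcp_rot: [-3.131, -0.359, -0.005]
contact_force: [0.3, -1.1, -1.1]
grip_width: 0.1
finger_force: 0.0
time: 9.97
tool_pos: [531.7, 8.9, 151.8]
tcp_rot: [-3.132, -0.363, -0.005]
contact_force: [0.3, 1.0, -0.2]
grip_width: 0.7
finger_force: 0.0
t 9.97 tcp [531.7   8.9 151.8] rpy [-3.132 -0.363 -0.005] q [-0.168  0.266  1.938  0.122  0.583  1.316] F [ 0.3  1.  -0.2]
shift [1.009 0.021 0.091] turn [-0.003  0.001  0.   ]
```

```bash

python3 -m handwheel '0.2 0 0.03 0 0 0 -1;0.45 0 0.05 0 0 0 -1;0.7 0 0.07 0 0 0 -1;0.9 0 0.09 0 0 0 -1;1 0 0.09 0 0 0 -1;1 0 0.09 0 0 0 -1;1 0 0.09 0 0 0 -1'
python3 -c "
from h import *
rows(*contact(137))
q=np.load('q.npy');p=np.array(bot.get_obs()['tool_pos']);print('s est',(p-contact(0)[0])@(Rz(q[2])@ZS))"
```

```text
time: 10.55
tool_pos: [628.3, 8.2, 182.6]
tcp_rot: [-3.133, -0.369, -0.005]
contact_force: [-0.9, -0.1, -0.2]
grip_width: 0.2
finger_force: 0.0
t 10.55 tcp [628.3   8.2 182.6] rpy [-3.133 -0.369 -0.005] q [-0.137  0.385  1.654  0.083  0.739  1.385] F [-0.9 -0.1 -0.2]
shift [ 0.25   0.018 -0.104] turn [-0.003 -0.001  0.   ]
s est 110.05669351389245
```

```bash

python3 -m handwheel '0.05 0 -0.02 0 0 0 -1;0.1 0 -0.045 0 0 0 -1;0.14 0 -0.06 0 0 0 -1;0.175 0 -0.075 0 0 0 -1;0.2 0 -0.085 0 0 0 -1;0.225 0 -0.095 0 0 0 -1;0.24 0 -0.1 0 0 0 -1;0.25 0 -0.105 0 0 0 -1'
python3 -c "
from h import *
rows(*contact(137))
q=np.load('q.npy');p=np.array(bot.get_obs()['tool_pos']);print('s est',(p-contact(0)[0])@(Rz(q[2])@ZS))"
```

```text
time: 11.22
tool_pos: [647.2, 8.1, 199.0]
tcp_rot: [-3.133, -0.364, -0.005]
contact_force: [-6.6, -1.0, 1.0]
grip_width: 0.4
finger_force: 2.6
t 11.22 tcp [647.2   8.1 199. ] rpy [-3.133 -0.364 -0.005] q [-0.133  0.402  1.575  0.075  0.806  1.399] F [-6.6 -1.   1. ]
shift [ 0.015  0.018 -0.019] turn [-0.003  0.001  0.   ]
s est 134.76289065691563
```

```bash

python3 -m handwheel '0.01 0 -0.01 0 0 0 -1;0.015 0 -0.015 0 0 0 -1;0.015 0 -0.015 0 0 0 -1'
python3 -c "
from h import *
q=np.load('q.npy');o=bot.get_obs();p=np.array(o['tool_pos']);print('s est',(p-contact(0)[0])@(Rz(q[2])@ZS),o['contact_force'])"
python3 -m handwheel '-0.2 0 0.1 0 0 0 -1;-0.5 0 0.1 0 0 0 -1;-0.8 0 0 0 0 0 -1;-1 0 -0.3 0 0 0 -1;-1 0 -0.6 0 0 0 -1;-1 0 -1 0 0 0 -1;-1 0 -1 0 0 0 -1'
python3 -m handwheel '-0.4 0 -0.4 0 0 0 -1;-0.8 0 -0.8 0 0 0 -1;-0.8 0 -1 0 0 0 -1;-0.8 0 -1 0 0 0 -1;-0.8 0 -1 0 0 0 -1'
python3 - <<'E'
from h import *
S=viewer.capture("side"); T=viewer.capture("top")
a=cv2.resize(S["frame"][90:190,280:380,::-1],None,fx=4,fy=4,interpolation=cv2.INTER_CUBIC)
b=cv2.resize(T["frame"][120:220,325:425,::-1],None,fx=4,fy=4,interpolation=cv2.INTER_CUBIC)
cv2.imwrite("pics/c5.png",np.hstack([a,b]))
E
```

```text
time: 11.47
tool_pos: [648.8, 8.1, 201.2]
tcp_rot: [-3.133, -0.366, -0.005]
contact_force: [-3.0, -0.3, -0.8]
grip_width: 0.7
finger_force: 1.7
s est 137.51763775295268 [-3.01980322 -0.32376382 -0.79841371]
time: 12.05
tool_pos: [521.9, 7.5, 266.9]
tcp_rot: [-3.135, -0.381, -0.004]
contact_force: [2.1, 0.1, 0.8]
grip_width: 0.4
finger_force: 0.0
time: 12.47
tool_pos: [409.8, 7.2, 326.4]
tcp_rot: [-3.135, -0.375, -0.005]
contact_force: [0.2, 0.1, 0.4]
grip_width: 0.4
finger_force: 0.0
```

View pics/c5.png

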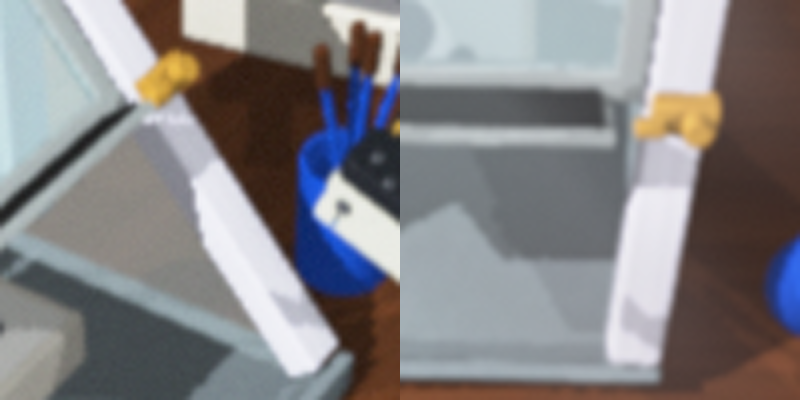

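The side crop shows the lip's end meeting the brass pointer at about (146,102). The top crop shows the lip's end level with the pointer tip to within a few mm. The marker hasn't moved and the arm is clear.

```bash
python3 -m handwheel '0 0 0 0 0 0 -1;0 0 0 0 0 0 -1;0 0 0 0 0 0 -1'; python3 -c "
from plant import bot
print(bot.close_job())"
```

```text
time: 12.82
tool_pos: [409.7, 7.5, 322.5]
tcp_rot: [-3.132, -0.365, -0.005]
contact_force: [0.6, -0.9, 0.1]
grip_width: 0.5
finger_force: 0.0
the job is handed in; nothing more can be done
None
```

I pushed the sash up from beneath its lip until the lip was level with the marker's pointer (within a few mm in the last pictures), moved the arm clear and handed the job in at 12.8 s; no verdict came back.

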